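Shift the thread winder into third

ROBOT

A 6-joint arm with a two-finger parallel gripper is mounted at the origin on a cart in front of the work surface, level with it; the furniture and walls round the work are solid. World frame = base frame: x ahead of the robot, y to its left, z up, the work surface at z = 0. Lengths are in mm, angles in degrees, forces in N, time in s.
With the tool pointing down it reaches from about 300 to 850 mm from the base axis. Payload 4.2 kg.
Tool frame: the origin (TCP) lies between the finger pads; the fingertips stand 8 mm ahead of it and the grasp point (between the pads) lies 11 mm behind it; x points along the fingers, y is the direction in which the jaws open and shut, and the axes are right-handed (so a half turn about x gives the same grasp; the last joint's range is limited). The gripper opens to 91 mm and grips with 3 to 60 N. Pads are 32 mm wide; open, the fingers measure 118 mm over their backs; the gripper's body (76 mm by 178 mm) begins 60 mm behind the grasp point.
Start: joints at [-1.146, 18.312, 89.639, -0, 72.044, -1.146], TCP at [575.015, 0, 221.976] pointing down, gripper open.
Joint ranges: [-177.97, 177.97], [-48.28, 115.42], [12.27, 149.76], [-77.06, 257.06], [2.81, 150.46], [-146.56, 146.56]. Speed limits (degrees/s): [147.25, 147.25, 180, 180, 180, 180].

INTERFACE

Orientations are given as [roll, pitch, yaw] about the fixed x, y, z axes, in that order (R = Rz(yaw) Ry(pitch) Rx(roll)).
In Python, from workcell import env gives the robot as it stands.
- The arm moves only by the tool arm_command, never from a script. Its arguments are lists of equal length, an entry for each row: "slide": the shift along the tool's x, y, z in cm, a list of three; "turn": the turn, a rotation vector about the tool's x, y, z in rad, a list of three; "grip": the closure in counts, from 0 (fully open) to 255 (shut). A call has 1 to 20 rows; each row is the pose to reach, as a shift and turn from the pose commanded when the call began, along the tool's axes at that moment; what a row does not reach only later rows make up. A row lasts 1/12 s, in which the tool goes at most 41.7 mm and 7.16 degrees, less where a joint would pass 70% of its speed; a pose out of reach is approached as far as the arm can. A call with a gripper value outside its range is refused whole. The fingers move at their own pace and stop on an object; "newtons" is the grip in N (left out, the last holds). Time passes only in rows, so rows that repeat a pose let the fingers close. It gives the time, the measured TCP pose, the force and the opening at its end, in the units of the state.
- env.state(): the state, without advancing time (a new reading comes with each control period).
- env.grab_frame(name): name is "scene" or "side" or "wrist"; returns (picture, depth): 420x560x3 uint8, red, green, blue; 420x560 float32, mm along the optical axis (not along the pixel's ray), 0 where there is no reading.
- env.calibration(name): a dict with "K" (3x3 intrinsics, pixels), "camera_from_world" (4x4, takes a point from world to camera coordinates); the wrist camera has in their place "T_tool_cam" (4x4, takes a point from camera to tool coordinates, whose origin is the TCP and whose axes are the tool frame's). Camera axes: x right, y up, looking along -z (the intrinsics and any distortion apply to the point x, -y, -z); pixel columns grow to the right and rows downward; lengths in mm; the calibration is good to about 2 mm. A picture is of the moment at which its call begins: read the wrist's pose just before it. calibration takes no time and is no camera call.
- env.job_done(): hands the job in, once; it reports no verdict.
Trained networks look in the newest picture that a camera, given by its name, has taken for a name from the list of things; names that differ only in an ending like _2 or _b are one class to them, and where a whole thing is asked for, a point or a joint stands for the part that bears it (a point fixed in the world has none). Each returns a list of dicts, best first, with "p" (0 to 1); they miss things now and then, are a little off and sometimes report something else, mostly with a low value. They report only what shows in the picture. A call takes as long as a camera call.
- env.search_frame(camera, label): "point" ([x, y, z] in mm, in world coordinates, good to about 4 mm: the middle of the surface that is visible of it).
The state is a dict: "time_s": time; "qpos": joint angles; "qvel": joint speeds; "effort": joint torques, N m; "ee_pos": TCP position; "ee_rot": TCP orientation; "force": force on the tool from outside, world axes, zero at the start; "torque": the same for the moment, N m; "gripper_width": finger opening in mm.
Only numpy, scipy, OpenCV 4.12 (cv2) and the standard library are available. Lean on these libraries where they do the work, as an engineer would, in place of code of your own. Each camera call takes 0.05 s, during which the arm holds its last target.

TASK

The thread winder on the table stands in second gear. Push its gear lever with the fingertips or the outside of the fingers, never pinching it: out of second, across the neutral gate, then forward into third (the right-hand slot at the reel end) until it is fully home. On the way do not run it into first or fourth, leave everything else where it stands, and take the hand away when done.

Things in the scene. Friction and masses are not known exactly. Their poses are not given: they have to be found in the camera images.
- winder: Bench thread winder, grey housing fixed to the table, turned by up to 0.35 rad. Origin on the table below the lever's pivot (pivot 18 mm up); x = forward, towards the end with the wooden reel; y = left. Gearbox x and y -76..76, -66..66 mm, 94 mm high. In front of it a 50 mm high box and motor can, to x = 240 mm, with a reel and spindle at x = 145 mm reaching 110 mm above the table.
- gate (a point): Centre of the steel gate plate (92 x 92 mm, top 102 mm above the table), right above the winder's origin, same axes. Its opening is an H: a cross channel (neutral) at x = 0, two slots forward and two to the rear. Seen from the rear, looking along +x: first = front left, second = rear left, third = front right, fourth = rear right. Tongues between slots have rounded corners.
- grip (a point): Centre of the lever's black grip: an upright square bar, rounded edges, 28 x 28 mm, 70 mm tall (35 mm above and below this point), faces to the winder's front, rear, left and right; it tilts with the lever. 142 mm above the pivot: 160 mm above the table in mid-neutral, 152 to 157 mm in the slots. Below it 23 mm of a 10 mm stem show. Axes: z up the lever, x forward.
- third (a point): Fixed point on the winder: about where the centre of the grip is when the lever is fully home in third (34 mm forward of and 32 mm to the right of the winder's origin, 152 mm above the table).
- across (a joint): Side tilt of the lever, rad, positive to the winder's right (-y); 0 = middle of the channel, slots at about -0.225 (left) and 0.225 (right), stops at -0.25 and 0.25. 0.1 rad = 14 mm at the grip. In channel and slots the stem has about 0.025 rad of play either way. No spring: the lever stays where it is left, and takes 2 to 4 N at the grip to move. Starts at -0.23 to -0.21.
- along (a joint): Fore-and-aft tilt of the lever, rad, positive forward (winder's +x); 0 = neutral (middle of the cross channel), stops at -0.24 (home in a rear slot) and 0.24 (home in a front slot). 0.1 rad = 14 mm at the grip. The gate lets the lever go across only within about 0.025 rad of 0. Starts between -0.235 and -0.14, in second. Fully home in third: over 0.205.
- red_reel: Reel of red thread, 35 mm wide, 44 mm tall, standing loose on the winder's 50 mm high front box, left of its spindle. Origin under its centre. Leave alone.
- tin: Closed needle tin, 66 x 100 x 25 mm, loose on the table to the right of the winder. Leave alone.
- tape: Roll of masking tape, 88 mm wide, 24 mm high, loose. Leave alone.
- wax: Cake of beeswax, 38 x 52 x 18 mm, lying loose on the winder's 50 mm high front box, right of its spindle. Leave alone.
- weight_block: Leather-covered weight, 45 x 85 x 34 mm, loose. Leave alone.
- weight_block_small: Brass weight with a knob, 50 x 50 x 42 mm, loose. Leave alone.
- clip_a: Black fold-back clip, 74 x 32 x 24 mm, loose. Leave alone.
- clip_b: Smaller black fold-back clip, 60 x 26 x 19 mm, loose. Leave alone.

How it is judged:
By the outcome, as a careful person would: the job done as asked, in the order asked, and still so for the second after the job is handed in, with the robot touching nothing.
It also fails if it takes over 54 s, if anything falls off the work surface, if the arm or the gripper's body presses on something with over 40 N, if the wrist force passes 120 N, or if a joint passes its speed limit or range.

## Working session

There is one attempt and no reset: what is moved stays moved. The work goes in short steps, Python scripts to look and compute and a tool call to move; the robot and the scene stay as the last step left them, time stands still between calls to the robot, and variables do not carry over. Pictures are saved under pics/ and viewed, and the job is handed in when it is done.

Besides the shell and the picture viewer there is one more tool, called after "Call:" as name(argument=value, ...) on one line, values as JSON. arm_command: Moves the arm, as the interface text tells. Its arguments: {"type":"object","properties":{"slide":{"type":"array","items":{"type":"array","items":{"type":"number"}}},"turn":{"type":"array","items":{"type":"array","items":{"type":"number"}}},"grip":{"type":"array","items":{"type":"number"}},"newtons":{"type":"number"}},"required":["slide","turn","grip"]}

```bash
mkdir -p pics; ls; cat > h.py <<'E'
import numpy as np, cv2
from workcell import env
def save(name,fn):
    im,d=env.grab_frame(name); cv2.imwrite('pics/'+fn+'.png',im[:,:,::-1]); np.save('pics/'+fn+'.npy',d); return im,d
def cloud(name,d):
    c=env.calibration(name);K=np.array(c['K']);T=np.array(c['camera_from_world'])
    v,u=np.mgrid[0:420,0:560]
    x=(u-K[0,2])/K[0,0]*d;y=(v-K[1,2])/K[1,1]*d
    P=np.stack([x,-y,-d,np.ones_like(d)],-1)@np.linalg.inv(T).T
    return P[...,:3]
E
python3 - <<'E'
from h import *
for n in('scene','side'):
    save(n,n+'0')
    for l in ('winder','gate','grip','third'):
        print(n,l,[(np.round(r['point']),round(r['p'],2)) for r in env.search_frame(n,l)][:2])
print(env.state()); print(env.calibration('scene'))
E
```

```text
pics
scene winder [(array([585., -61.,  75.]), 0.6)]
scene gate [(array([587., -62.,  76.]), 0.76), (array([674., 403.,  34.]), 0.37)]
scene grip [(array([687., -60.,  82.]), 0.43)]
scene third [(array([586., -61.,  73.]), 0.65)]
side winder [(array([ 609., -144.,   75.]), 0.69)]
side gate [(array([ 612., -140.,   73.]), 0.6), (array([ 597., -445.,   21.]), 0.47)]
side grip [(array([560., -78., 158.]), 0.53), (array([ 611., -144.,   75.]), 0.19)]
side third [(array([ 607., -143.,   77.]), 0.72), (array([499., 422.,  24.]), 0.38)]
{'time_s': 0.5, 'qpos': array([-1.14464933e+00,  1.83126317e+01,  8.96415157e+01,  8.84769752e-04,
        7.20428259e+01, -1.14359960e+00]), 'qvel': array([ 0.01847337,  0.01209934, -0.06258288,  0.05353731, -0.07423841,
       -0.1046907 ]), 'effort': array([-9.25541440e-05, -4.11993277e+01, -2.32038116e+01,  7.27970875e-02,
        3.84702429e-02, -3.56348210e-05]), 'ee_pos': array([5.75002537e+02, 1.82381364e-02, 2.21951506e+02]), 'ee_rot': array([104.39760204,  89.99685858,  14.39627955]), 'force': array([ 1.06099195, -0.39788699,  0.68725057]), 'torque': array([0.00577997, 0.0046537 , 0.00434902]), 'gripper_width': 91.32001462133609}
{'K': array([[387.31614362,   0.        , 283.2106022 ],
       [  0.        , 387.31614362, 209.99660682],
       [  0.        ,   0.        ,   1.        ]]), 'camera_from_world': array([[-9.11763366e-01, -4.10194193e-01, -2.06951326e-02,
         4.86423572e+02],
       [ 2.08742360e-01, -5.06201075e-01,  8.36771832e-01,
        -2.42896162e+02],
       [-3.53714844e-01,  7.58617951e-01,  5.47160500e-01,
        -1.20675265e+03],
       [ 0.00000000e+00,  0.00000000e+00,  0.00000000e+00,
         1.00000000e+00]])}
```

View pics/scene0.png

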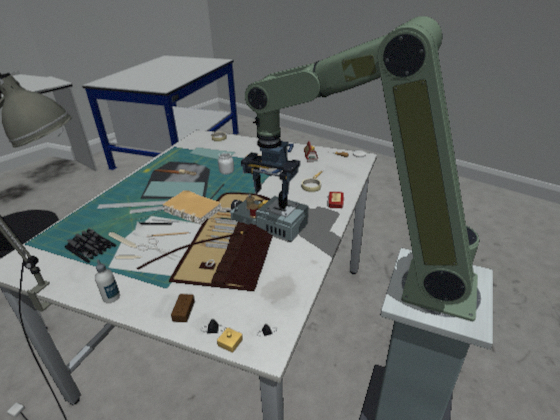

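View pics/side0.png

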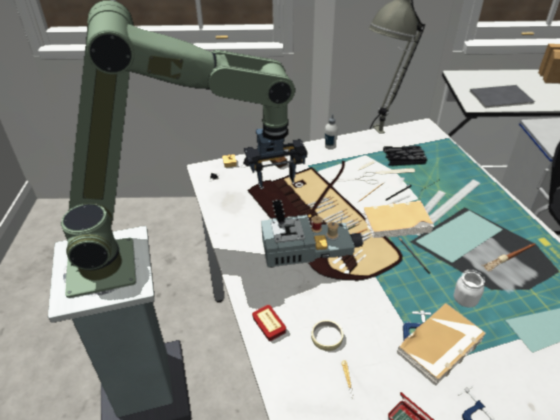

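```bash
python3 - <<'E'
from h import *
print(env.calibration('wrist'))
save('wrist','wrist0')
im=cv2.imread('pics/side0.png')
c=cv2.resize(im[180:280,240:380],None,fx=5.6,fy=5.6,interpolation=cv2.INTER_CUBIC);cv2.imwrite('pics/side0c.png',c)
P=cloud('side',np.load('pics/side0.npy'))
# plate top z~102, and box top z~94
for lo,hi in((90,98),(99,105)):
    m=(P[...,2]>lo)&(P[...,2]<hi)&(P[...,0]>480)&(P[...,0]<750)&(P[...,1]>-250)&(P[...,1]<30)
    q=P[m][:,:2].astype(np.float32);print(lo,m.sum(),q.min(0),q.max(0),cv2.minAreaRect(q))
E
```

```text
{'K': array([[339.47026983,   0.        , 277.79336417],
       [  0.        , 339.47026983, 209.17001621],
       [  0.        ,   0.        ,   1.        ]]), 'T_tool_cam': array([[-6.43161619e-04,  2.45054503e-01, -9.69509091e-01,
        -1.62565998e+02],
       [ 9.99999783e-01,  2.93071563e-04, -5.89311621e-04,
        -7.91872661e-01],
       [ 1.39722078e-04, -9.69509260e-01, -2.45054638e-01,
        -6.80492168e+01],
       [ 0.00000000e+00,  0.00000000e+00,  0.00000000e+00,
         1.00000000e+00]])}
90 870 [ 501.01776 -178.32391] [743.1952   -30.275566] ((624.5235595703125, -109.39724731445312), (138.26300048828125, 237.9027099609375), 82.97879028320312)
99 411 [ 505.9823  -175.81154] [738.77637  -49.799255] ((623.0213012695312, -116.66199493408203), (115.74540710449219, 231.30825805664062), 82.39103698730469)
```

View pics/side0c.png

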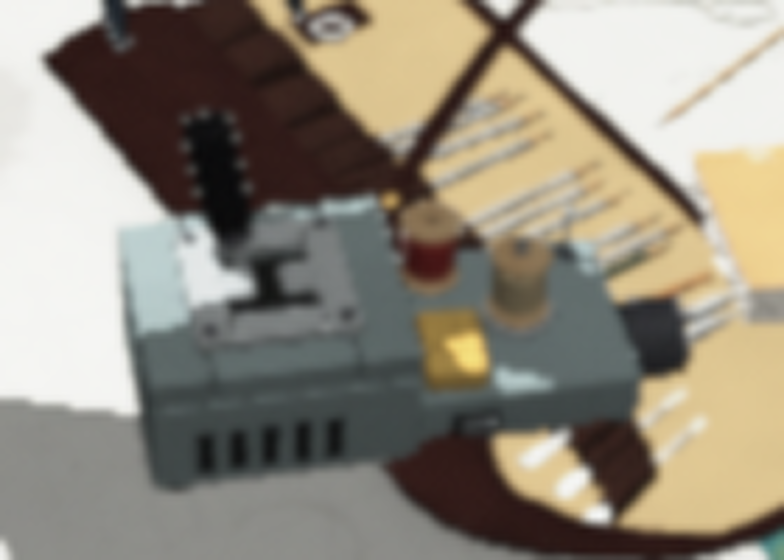

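View pics/wrist0.png

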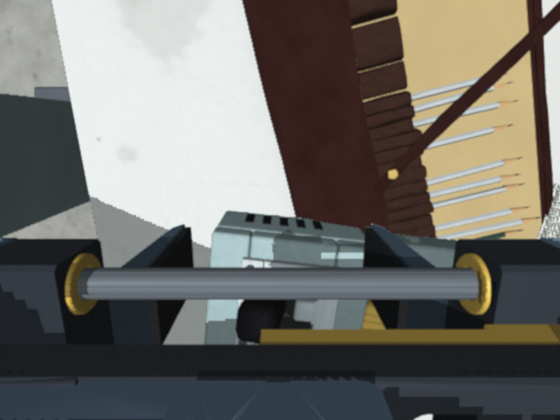

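```bash
python3 - <<'E'
from h import *
P=cloud('side',np.load('pics/side0.npy'))
reg=(P[...,0]>480)&(P[...,0]<800)&(P[...,1]>-260)&(P[...,1]<30)
m=reg&(P[...,2]>15)&(P[...,2]<85)
v,u=np.nonzero(m)
print(u.min(),u.max(),v.min(),v.max())
# right face: pixel rows ~ between
for uu in range(262,380,6):
  print(uu,[tuple(np.round(P[vv,uu]).astype(int)) for vv in range(208,268,4)])
E
```

```text
261 358 212 276
262 [(np.int64(553), np.int64(122), np.int64(10)), (np.int64(551), np.int64(116), np.int64(-3)), (np.int64(545), np.int64(91), np.int64(0)), (np.int64(518), np.int64(-30), np.int64(94)), (np.int64(514), np.int64(-47), np.int64(92)), (np.int64(511), np.int64(-59), np.int64(86)), (np.int64(512), np.int64(-53), np.int64(64)), (np.int64(512), np.int64(-47), np.int64(40)), (np.int64(513), np.int64(-41), np.int64(16)), (np.int64(512), np.int64(-43), np.int64(-1)), (np.int64(507), np.int64(-64), np.int64(2)), (np.int64(503), np.int64(-81), np.int64(2)), (np.int64(499), np.int64(-95), np.int64(-2)), (np.int64(494), np.int64(-115), np.int64(2)), (np.int64(491), np.int64(-129), np.int64(-1))]
268 [(np.int64(573), np.int64(112), np.int64(14)), (np.int64(567), np.int64(91), np.int64(13)), (np.int64(564), np.int64(79), np.int64(6)), (np.int64(537), np.int64(-34), np.int64(92)), (np.int64(532), np.int64(-53), np.int64(93)), (np.int64(528), np.int64(-69), np.int64(91)), (np.int64(523), np.int64(-90), np.int64(95)), (np.int64(519), np.int64(-104), np.int64(91)), (np.int64(513), np.in
[... 12210 characters left out ...]
))]
376 [(np.int64(923), np.int64(-20), np.int64(39)), (np.int64(916), np.int64(-38), np.int64(38)), (np.int64(906), np.int64(-59), np.int64(39)), (np.int64(900), np.int64(-74), np.int64(36)), (np.int64(894), np.int64(-88), np.int64(32)), (np.int64(884), np.int64(-110), np.int64(35)), (np.int64(879), np.int64(-123), np.int64(31)), (np.int64(883), np.int64(-120), np.int64(9)), (np.int64(876), np.int64(-136), np.int64(8)), (np.int64(868), np.int64(-154), np.int64(8)), (np.int64(863), np.int64(-168), np.int64(5)), (np.int64(854), np.int64(-186), np.int64(7)), (np.int64(850), np.int64(-198), np.int64(2)), (np.int64(840), np.int64(-218), np.int64(6)), (np.int64(834), np.int64(-234), np.int64(6))]
```

```bash
cat >> h.py <<'E'
def proj(name,X,st=None):
    c=env.calibration(name);K=np.array(c['K']);X=np.atleast_2d(X).astype(float)
    T=np.array(c['camera_from_world'])
    p=X@T[:3,:3].T+T[:3,3]; q=np.stack([p[:,0],-p[:,1],-p[:,2]],1)
    return (q[:,:2]/q[:,2:])*np.array([K[0,0],K[1,1]])+K[:2,2]
def W(pose,X):
    x,y,a=pose;X=np.atleast_2d(X);c,s=np.cos(a),np.sin(a)
    return np.stack([x+c*X[:,0]-s*X[:,1],y+s*X[:,0]+c*X[:,1],X[:,2]],1)
def box(x0,x1,y0,y1,z):
    return np.array([[x0,y0,z],[x1,y0,z],[x1,y1,z],[x0,y1,z]],float)
def grip(al,ac):
    # lever: tilt; returns center and axis in winder frame
    z=np.array([np.sin(al),-np.sin(ac)*np.cos(al),np.cos(al)*np.cos(ac)]);return np.array([0,0,18.])+142*z,z
E
python3 - <<'E'
from h import *
from scipy.optimize import least_squares
P=cloud('side',np.load('pics/side0.npy'))
f=lambda m:P[m]
inb=lambda a,b,i:(P[...,i]>a)&(P[...,i]<b)
v,u=np.mgrid[0:420,0:560]
face=inb(515,635,0)&inb(-195,-140,1)&inb(20,82,2)&(u<314)
q=f(face)[:,:2].astype(np.float32);l=cv2.fitLine(q,cv2.DIST_HUBER,0,.01,.01).ravel();print(len(q),l,np.arctan2(l[1],l[0]))
rear=inb(500,530,0)&inb(-150,-30,1)&inb(20,82,2)
q=f(rear)[:,:2];print(len(q),q.mean(0) if len(q) else 0)
top=inb(500,660,0)&inb(-190,-20,1)&inb(88,107,2)
# corners picked in crop
pk={(-46,-46,102):(203,347),(46,-46,102):(360,325),(46,46,102):(333,213),(-76,-66,94):(148,390),(76,-66,94):(424,368),(-76,66,94):(118,232),(-76,-66,0):(165,488)}
X=np.array(list(pk));U=np.array(list(pk.values()))/5.6-.4+[240,180]
r=least_squares(lambda p:(proj('side',W(p,X))-U).ravel(),[580,-100,-.08],x_scale=[1,1,.01],loss='soft_l1')
print(r.x,np.round(r.fun.reshape(-1,2),1))
p=r.x
im=cv2.resize(cv2.imread('pics/side0.png')[180:280,240:380],None,fx=5.6,fy=5.6,interpolation=cv2.INTER_CUBIC)
def pl(X,col):
    q=((proj('side',W(p,X))-[240,180]+.5)*5.6).astype(int);cv2.polylines(im,[q],True,col,1)
pl(box(-76,76,-66,66,94),(0,255,255));pl(box(-46,46,-46,46,102),(0,255,0))
cv2.imwrite('pics/fit0.png',im)
np.save('pose.npy',p)
E
```

```text
540 [ 9.94465649e-01 -1.05062395e-01  5.73219543e+02 -1.66907837e+02] -0.10525665
54 [507.14361681 -94.70746434]
[ 5.82050132e+02 -1.03354165e+02 -1.11403324e-01] [[-0.8 -0.1]
 [ 1.   0.3]
 [ 0.2  0.4]
 [ 0.2 -0. ]
 [ 0.6 -2.1]
 [-0.1 -1. ]
 [-2.   3.6]]
```

View pics/fit0.png

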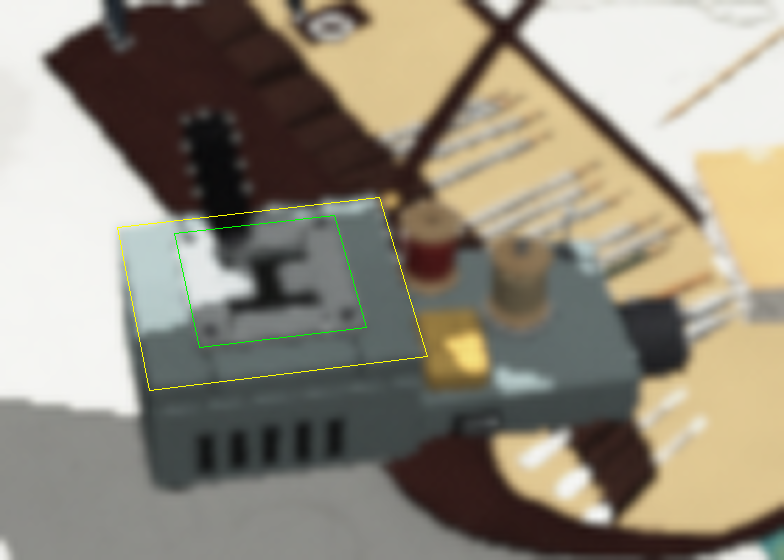

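```bash
cat >> h.py <<'E'
from scipy.spatial.transform import Rotation as Ro
POSE=np.array([582,-102.5,-.107])
def slide_to(pw):
    s=env.state();R=Ro.from_euler('xyz',s['ee_rot'],degrees=True).as_matrix()
    t=W(POSE,pw)[0]; return R.T@(t-s['ee_pos'])/10
def tcpw():
    s=env.state();x,y,a=POSE;d=s['ee_pos']-[x,y,0];c,n=np.cos(a),np.sin(a)
    return np.array([c*d[0]+n*d[1],-n*d[0]+c*d[1],d[2]])
E
python3 - <<'E'
from h import *
print(tcpw(), slide_to([-85,31,222]))
E
```

```text
[-17.91013689 101.17301377 221.95649433] [-4.88303868e-03 -7.41992102e+00  6.26081330e+00]
```

Call:
arm_command(slide=[[0,-2,1],[0,-4,2],[0,-6,3.5],[0,-7.4,5],[0,-7.4,6.3],[0,-7.4,6.3],[0,-7.4,6.3],[0,-7.4,6.3],[0,-7.4,6.3],[0,-7.4,6.3]], turn=[[0.05,0,0],[0.107,0,0],[0.107,0,0],[0.107,0,0],[0.107,0,0],[0.107,0,0],[0.107,0,0],[0.107,0,0],[0.107,0,0],[0.107,0,0]], grip=[255,255,255,255,255,255,255,255,255,255], newtons=20)

```text
time_s: 1.38
ee_pos: [501.3, -62.3, 221.8]
ee_rot: [-155.5, 90.0, 108.5]
force: [0.3, -0.1, -0.5]
gripper_width: 27.2
```

```bash
python3 - <<'E'
from h import *
s=env.state();print(s['time_s'],s['gripper_width'],s['force'],tcpw(),slide_to([-80,31,158]))
for n in('scene','side'):
    im,d=save(n,n+'1')
for n,(x0,y0,w,h) in dict(scene=(220,140,120,110),side=(240,140,140,140)).items():
    im=cv2.imread(f'pics/{n}1.png')[y0:y0+h,x0:x0+w]
    cv2.imwrite(f'pics/{n}1c.png',cv2.resize(im,None,fx=4.2,fy=4.2,interpolation=cv2.INTER_CUBIC))
E
```

```text
1.3833 27.212124404330105 [ 0.25739631 -0.13841087 -0.51594634] [-84.47782234  31.31063479 221.8191228 ] [6.38185896 0.44840846 0.03292928]
```

View pics/scene1c.png

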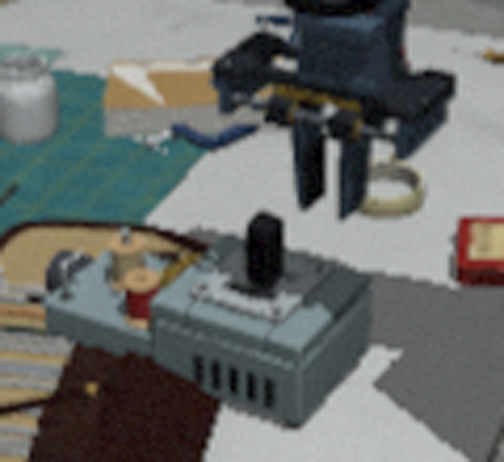

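View pics/side1c.png

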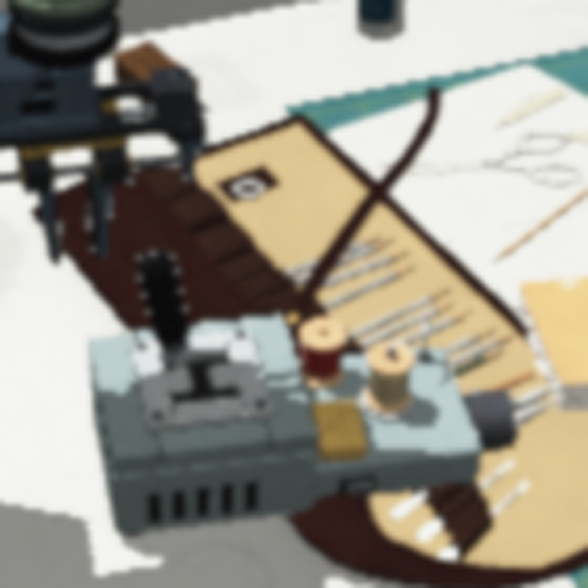

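```bash
cat >> h.py <<'E'
def overlay(n,src,x0,y0,w,h,f,al,ac,out,pose=None):
    pose=POSE if pose is None else pose
    im=cv2.resize(cv2.imread(src)[y0:y0+h,x0:x0+w],None,fx=f,fy=f,interpolation=cv2.INTER_CUBIC)
    def pl(X,col,cl=True):
        q=((proj(n,W(pose,X))-[x0,y0]+.5)*f).astype(int);cv2.polylines(im,[q],cl,col,1)
    pl(box(-76,76,-66,66,94),(0,255,255));pl(box(-46,46,-46,46,102),(0,255,0))
    if al is not None:
        c,z=grip(al,ac); x=np.array([1,0,0])-z*z[0];x/=np.linalg.norm(x);y=np.cross(z,x)
        for s in(-35,35):
            pl(np.array([c+z*s+14*(a*x+b*y) for a,b in((-1,-1),(1,-1),(1,1),(-1,1))]),(0,0,255))
        for a,b in((-1,-1),(1,-1),(1,1),(-1,1)):
            pl(np.array([c+z*s+14*(a*x+b*y) for s in(-35,35)]),(0,0,255),False)
    cv2.imwrite(out,im)
E
python3 - <<'E'
from h import *
overlay('scene','pics/scene1.png',240,170,80,75,7,-.19,-.22,'pics/ov1a.png')
overlay('side','pics/side1.png',255,190,90,75,7,-.19,-.22,'pics/ov1b.png')
a=cv2.imread('pics/ov1a.png');b=cv2.imread('pics/ov1b.png');cv2.imwrite('pics/ov1.png',cv2.resize(np.hstack([a,b]),None,fx=.66,fy=.66))
E
```

```text
(no output)
```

View pics/ov1.png

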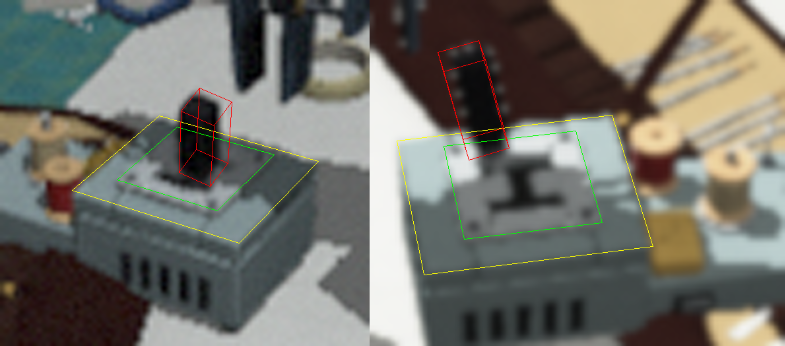

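```bash
cat >> h.py <<'E'
def gripbox(al,ac):
    c,z=grip(al,ac); x=np.array([1,0,0])-z*z[0];x/=np.linalg.norm(x);y=np.cross(z,x)
    return np.array([c+z*s+13.5*(a*x+b*y) for s in(-35,35) for a,b in((-1,-1),(1,-1),(1,1),(-1,1))])
def fitlever(srcs,ga,gc,thr=45,pose=None):
    pose=POSE if pose is None else pose
    best=[]
    data=[]
    for n,src in srcs:
        im=cv2.imread(src).max(2); q=proj(n,W(pose,[[0,0,102.]]))[0]
        x0,y0=int(q[0])-45,int(q[1])-55
        c=cv2.resize(im[y0:y0+75,x0:x0+90],None,fx=4,fy=4,interpolation=cv2.INTER_LINEAR)
        data.append((n,x0,y0,c.astype(float)))
    for al in ga:
        for ac in gc:
            s=0
            for n,x0,y0,c in data:
                q=((proj(n,W(pose,gripbox(al,ac)))-[x0,y0]+.5)*4)
                m=np.zeros(c.shape,np.uint8);cv2.fillConvexPoly(m,cv2.convexHull(q.astype(np.float32)).astype(int),1)
                ring=cv2.dilate(m,np.ones((9,9)))-m
                s+=np.minimum(c[ring>0],90).mean()-np.minimum(c[m>0],90).mean()
            best.append((s,al,ac))
    best.sort(reverse=True);return [tuple(np.round(b,3)) for b in best[:4]]
E
python3 - <<'E'
from h import *
ga=np.arange(-.25,.05,.01);gc=np.arange(-.25,-.19,.01)
for s in ([('scene','pics/scene1.png')],[('side','pics/side1.png')],[('scene','pics/scene1.png'),('side','pics/side1.png')]):
    print(fitlever(s,ga,gc))
E
```

```text
[(np.float64(47.766), np.float64(-0.17), np.float64(-0.25)), (np.float64(47.055), np.float64(-0.18), np.float64(-0.25)), (np.float64(46.381), np.float64(-0.16), np.float64(-0.25)), (np.float64(45.95), np.float64(-0.16), np.float64(-0.24))]
[(np.float64(31.872), np.float64(-0.16), np.float64(-0.2)), (np.float64(31.478), np.float64(-0.16), np.float64(-0.21)), (np.float64(31.022), np.float64(-0.17), np.float64(-0.2)), (np.float64(30.989), np.float64(-0.15), np.float64(-0.2))]
[(np.float64(76.147), np.float64(-0.17), np.float64(-0.25)), (np.float64(76.029), np.float64(-0.16), np.float64(-0.24)), (np.float64(75.553), np.float64(-0.16), np.float64(-0.25)), (np.float64(75.397), np.float64(-0.16), np.float64(-0.23))]
```

Call:
arm_command(slide=[[0,0.4,0],[0,0.4,0],[1,0.4,0],[3,0.4,0],[5,0.4,0],[6.4,0.4,0],[6.4,0.4,0],[6.4,0.4,0],[6.4,0.4,0]], turn=[[0,0,0],[0,0,0],[0,0,0],[0,0,0],[0,0,0],[0,0,0],[0,0,0],[0,0,0],[0,0,0]], grip=[255,255,255,255,255,255,255,255,255])

```text
time_s: 2.23
ee_pos: [505.5, -63.5, 158.5]
ee_rot: [89.6, 89.9, -6.6]
force: [-0.3, -0.0, -0.1]
gripper_width: 0.4
```

```bash
python3 - <<'E'
from h import *
s=env.state();print(s['time_s'],s['gripper_width'],s['force'],tcpw())
save('side','side2');overlay('side','pics/side2.png',235,170,120,90,6.5,-.165,-.225,'pics/ov2.png')
E
```

```text
2.2333 0.3810011105251908 [-0.30555874 -0.02936766 -0.11085352] [-80.18430171  30.60975596 158.49182876]
```

View pics/ov2.png

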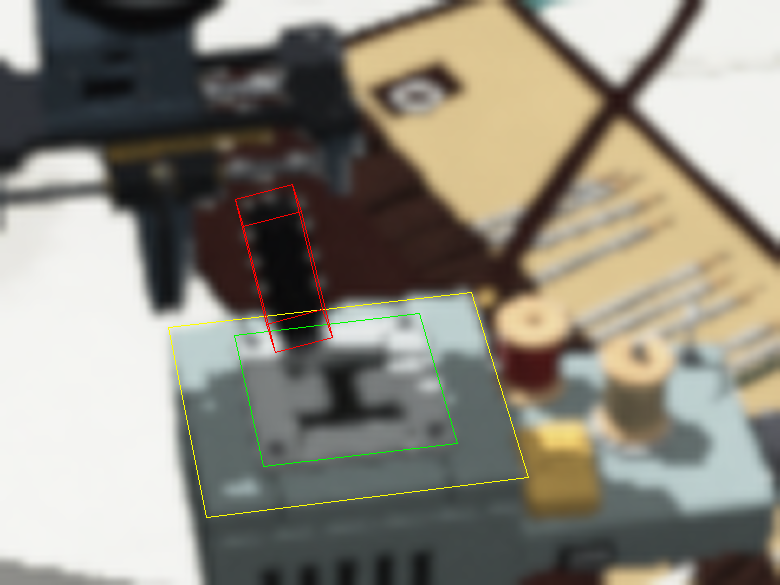

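Call:
arm_command(slide=[[0,1,0],[0,1.6,0],[0,2.2,0],[0,2.7,0],[0,3.1,0],[0,3.4,0],[0,3.7,0],[0,3.9,0],[0,4.0,0],[0,4.0,0]], turn=[[0,0,0],[0,0,0],[0,0,0],[0,0,0],[0,0,0],[0,0,0],[0,0,0],[0,0,0],[0,0,0],[0,0,0]], grip=[255,255,255,255,255,255,255,255,255,255])

```text
time_s: 3.12
ee_pos: [544.8, -67.7, 157.9]
ee_rot: [19.3, 90.0, -76.8]
force: [-2.2, 0.3, 0.8]
gripper_width: 0.3
```

```bash
python3 - <<'E'
from h import *
s=env.state();print(s['time_s'],s['force'],tcpw())
save('side','side3');save('scene','scene3')
ga=np.arange(-.2,.1,.01);gc=np.arange(-.25,-.19,.01)
for q in ([('scene','pics/scene3.png')],[('side','pics/side3.png')]):
    print(fitlever(q,ga,gc))
overlay('side','pics/side3.png',255,180,90,80,6,-.05,-.225,'pics/ova.png')
overlay('scene','pics/scene3.png',240,170,80,80,6,-.05,-.225,'pics/ovb.png')
cv2.imwrite('pics/ov3.png',cv2.resize(np.hstack([cv2.imread('pics/ovb.png'),cv2.imread('pics/ova.png')]),None,fx=.78,fy=.78))
E
```

```text
3.1167 [-2.21365813  0.27933477  0.766909  ] [-40.66558868  30.61931477 157.9400503 ]
[(np.float64(39.591), np.float64(-0.12), np.float64(-0.24)), (np.float64(39.31), np.float64(-0.12), np.float64(-0.25)), (np.float64(38.904), np.float64(-0.12), np.float64(-0.23)), (np.float64(38.841), np.float64(-0.13), np.float64(-0.25))]
[(np.float64(28.35), np.float64(-0.1), np.float64(-0.21)), (np.float64(28.117), np.float64(-0.1), np.float64(-0.2)), (np.float64(28.033), np.float64(-0.1), np.float64(-0.23)), (np.float64(27.984), np.float64(-0.09), np.float64(-0.21))]
```

View pics/ov3.png

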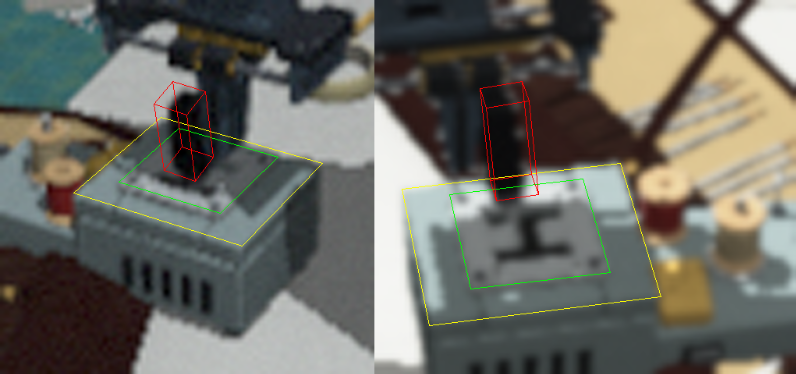

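Call:
arm_command(slide=[[0,0.4,0],[0,0.8,0],[0,1.1,0],[0,1.3,0],[0,1.3,0],[0,1.3,0]], turn=[[0,0,0],[0,0,0],[0,0,0],[0,0,0],[0,0,0],[0,0,0]], grip=[255,255,255,255,255,255])

```text
time_s: 3.72
ee_pos: [558.0, -69.2, 157.9]
ee_rot: [81.8, 90.0, -14.3]
force: [-0.7, 0.1, -0.4]
gripper_width: 0.5
```

```bash
cat > look.py <<'E'
import sys
from h import *
k,al,ac=sys.argv[1],float(sys.argv[2]),float(sys.argv[3])
s=env.state();print(s['time_s'],s['force'],tcpw())
save('side','side'+k);save('scene','scene'+k)
ga=np.arange(al-.1,al+.1,.01);gc=np.arange(ac-.06,ac+.06,.01)
for q in ([('scene',f'pics/scene{k}.png')],[('side',f'pics/side{k}.png')]):
    print(*[tuple(float(w) for w in t) for t in fitlever(q,ga,gc)])
b=fitlever([('scene',f'pics/scene{k}.png'),('side',f'pics/side{k}.png')],ga,gc)[0];print(b)
overlay('side',f'pics/side{k}.png',255,180,90,80,6,b[1],b[2],'pics/ova.png')
overlay('scene',f'pics/scene{k}.png',240,170,80,80,6,b[1],b[2],'pics/ovb.png')
cv2.imwrite(f'pics/ov{k}.png',cv2.resize(np.hstack([cv2.imread('pics/ovb.png'),cv2.imread('pics/ova.png')]),None,fx=.78,fy=.78))
E
python3 look.py 4 -.04 -.22
```

```text
3.7167 [-0.74394483  0.13940581 -0.39054782] [-27.38868462  30.59800042 157.89388002]
(36.382, -0.06, -0.28) (36.28, -0.05, -0.28) (36.272, -0.05, -0.27) (36.251, -0.05, -0.26)
(27.425, -0.02, -0.19) (27.25, -0.02, -0.21) (27.117, -0.01, -0.2) (27.102, -0.02, -0.18)
(np.float64(59.204), np.float64(-0.02), np.float64(-0.21))
```

View pics/ov4.png

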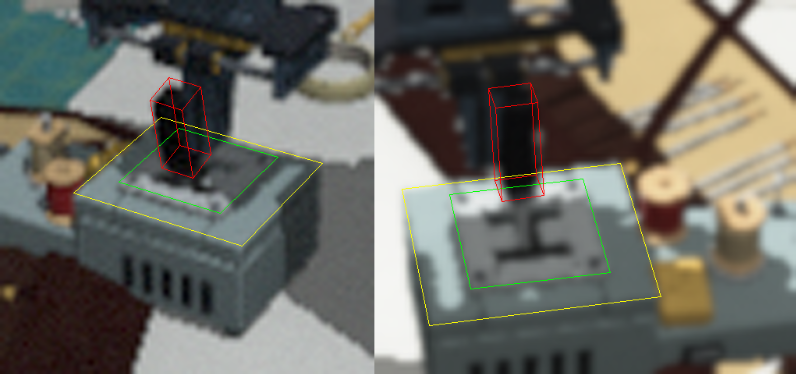

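Call:
arm_command(slide=[[0,0.15,0],[0,0.3,0],[0,0.3,0],[0,-1,0],[0,-2.5,0],[0,-4,0],[0,-4,0]], turn=[[0,0,0],[0,0,0],[0,0,0],[0,0,0],[0,0,0],[0,0,0],[0,0,0]], grip=[255,255,255,255,255,255,255])

```text
time_s: 4.4
ee_pos: [515.6, -64.6, 157.8]
ee_rot: [-90.4, 89.9, 173.5]
force: [-0.2, 0.5, -0.0]
gripper_width: 0.7
```

```bash
python3 look.py 5 -.02 -.22
```

```text
4.4 [-0.18589585  0.48849968 -0.04603254] [-70.03189183  30.64591637 157.82672735]
(47.812, -0.04, -0.28) (47.406, -0.03, -0.28) (47.175, -0.03, -0.27) (46.927, -0.04, -0.27)
(32.564, -0.0, -0.2) (32.554, 0.01, -0.24) (32.541, -0.0, -0.19) (32.434, -0.0, -0.21)
(np.float64(76.176), np.float64(0.01), np.float64(-0.24))
```

View pics/ov5.png

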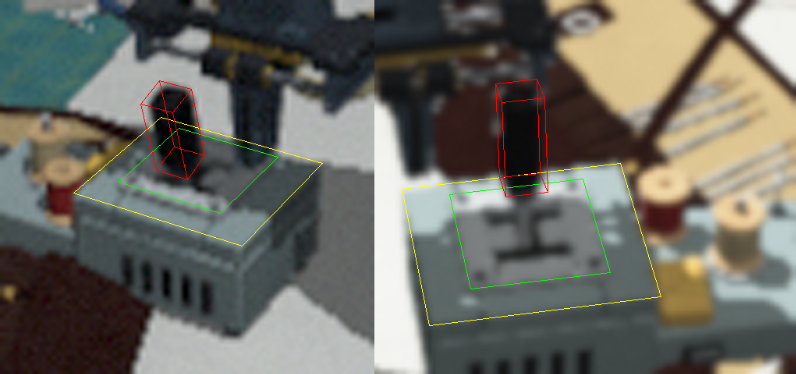

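Call:
arm_command(slide=[[0,0,-2],[0,0,-4],[0,0.5,-5.5],[0,3,-5.5],[0,5,-5.5],[0,7,-5.5],[0,7,-5.5],[0,7,-4.5],[0,7,-4.0],[0,7,-3.5],[0,7,-3.0],[0,7,-2.5],[0,7,-2.5]], turn=[[0,0,0],[0,0,0],[0,0,0],[0,0,0],[0,0,0],[0,0,0],[0,0,0],[0,0,0],[0,0,0],[0,0,0],[0,0,0],[0,0,0],[0,0,0]], grip=[255,255,255,255,255,255,255,255,255,255,255,255,255])

```text
time_s: 5.58
ee_pos: [589.7, -48.4, 158.4]
ee_rot: [56.3, 90.0, -39.9]
force: [0.3, 2.0, 1.2]
gripper_width: 0.5
```

```bash
python3 look.py 6 0 -.16
```

```text
5.5833 [0.34188607 2.00326881 1.20424525] [  1.90242393  54.56836736 158.41075616]
(34.041, 0.01, -0.15) (33.701, 0.01, -0.14) (33.578, -0.0, -0.15) (33.332, -0.0, -0.16)
(33.009, -0.0, -0.14) (32.969, -0.0, -0.15) (32.788, -0.0, -0.13) (32.613, -0.0, -0.16)
(np.float64(66.547), np.float64(-0.0), np.float64(-0.15))
```

View pics/ov6.png

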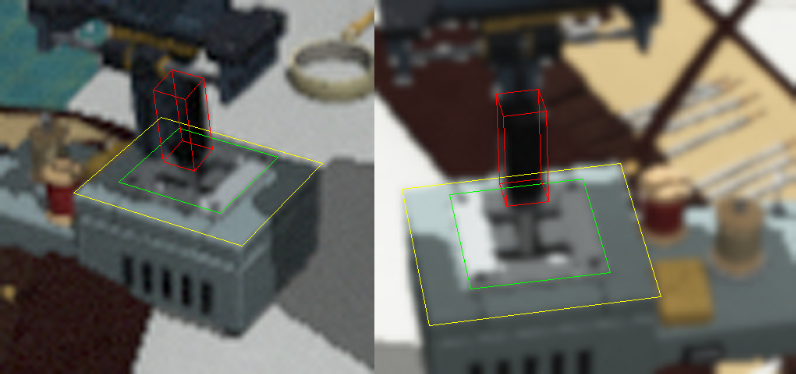

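Call:
arm_command(slide=[[0,0,0.5],[0,0,1.0],[0,0,1.5],[0,0,2.0],[0,0,2.5],[0,0,3.0],[0,0,3.5],[0,0,4.0],[0,0,4.4],[0,0,4.7],[0,0,4.7]], turn=[[0,0,0],[0,0,0],[0,0,0],[0,0,0],[0,0,0],[0,0,0],[0,0,0],[0,0,0],[0,0,0],[0,0,0],[0,0,0]], grip=[255,255,255,255,255,255,255,255,255,255,255])

```text
time_s: 6.6
ee_pos: [584.9, -94.9, 157.6]
ee_rot: [-52.3, 90.0, -148.5]
force: [0.2, 1.5, -0.2]
gripper_width: 0.4
```

```bash
python3 look.py 7 0 .18
```

```text
6.6 [ 0.22553338  1.54688875 -0.23386599] [  2.09754375   7.83911272 157.61472117]
(33.409, 0.02, 0.18) (33.221, -0.01, 0.16) (33.194, -0.0, 0.16) (33.077, 0.01, 0.16)
(37.677, -0.02, 0.23) (37.192, -0.01, 0.23) (36.928, -0.03, 0.23) (36.634, -0.02, 0.21)
(np.float64(68.079), np.float64(-0.01), np.float64(0.16))
```

View pics/ov7.png

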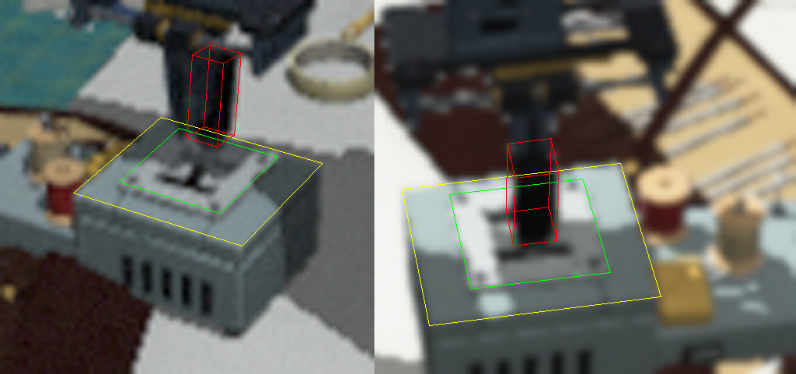

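Call:
arm_command(slide=[[0,0,0.3],[0,0,0.6],[0,0,0.8],[0,0,0.8],[0,0,0.8]], turn=[[0,0,0],[0,0,0],[0,0,0],[0,0,0],[0,0,0]], grip=[255,255,255,255,255])

```text
time_s: 7.12
ee_pos: [584.2, -102.1, 157.9]
ee_rot: [-118.3, 90.0, 145.6]
force: [-0.5, 2.7, -0.2]
gripper_width: 0.4
```

```bash
python3 look.py 8 0 .22
```

```text
7.1167 [-0.48473269  2.73720036 -0.21131216] [  2.18139118   0.59204765 157.91931486]
(33.262, -0.01, 0.18) (33.189, -0.03, 0.18) (33.159, -0.04, 0.16) (32.933, -0.03, 0.16)
(41.39, -0.01, 0.26) (41.333, -0.01, 0.25) (41.094, -0.02, 0.26) (40.991, -0.01, 0.27)
(np.float64(71.462), np.float64(-0.01), np.float64(0.25))
```

View pics/ov8.png

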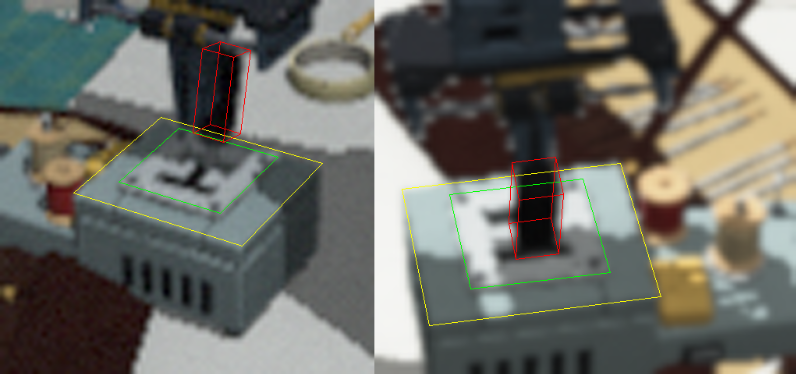

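Call:
arm_command(slide=[[0,0,-1],[0,0,-3],[0,0,-5],[0,0,-5]], turn=[[0,0,0],[0,0,0],[0,0,0],[0,0,0]], grip=[255,255,255,255])

```text
time_s: 7.55
ee_pos: [590.1, -49.4, 158.2]
ee_rot: [145.7, 89.9, 49.7]
force: [0.2, -0.2, -0.0]
gripper_width: 0.8
```

```bash
python3 look.py 9 0 .22
```

```text
7.55 [ 0.19703383 -0.20601929 -0.02237926] [  2.36416298  53.64097386 158.20468524]
(32.486, -0.06, 0.17) (32.462, -0.06, 0.16) (32.355, -0.06, 0.18) (32.299, -0.07, 0.16)
(45.808, -0.01, 0.27) (45.73, -0.01, 0.26) (45.062, -0.01, 0.28) (44.973, -0.01, 0.25)
(np.float64(74.364), np.float64(-0.01), np.float64(0.27))
```

View pics/ov9.png

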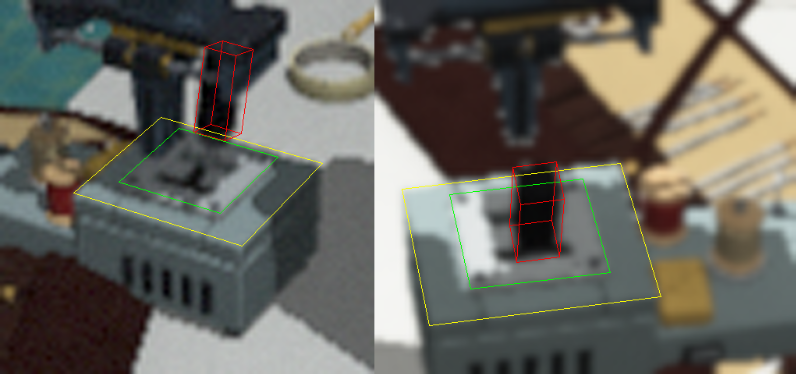

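Call:
arm_command(slide=[[0,0,2],[0,0,4],[0,0,4.8],[0,0,5.1],[0,0,5.2],[0,0,5.2],[0,0,3.5],[0,0,1.5],[0,-1,1],[0,-4,1],[0,-6,1],[0,-6,2],[0,-6,5],[0,-6,8],[0,-6,8.5],[0,-6,8.5]], turn=[[0,0,0],[0,0,0],[0,0,0],[0,0,0],[0,0,0],[0,0,0],[0,0,0],[0,0,0],[0,0,0],[0,0,0],[0,0,0],[0,0,0],[0,0,0],[0,0,0],[0,0,0],[0,0,0]], grip=[255,255,255,255,255,255,255,255,255,255,255,255,255,255,255,255])

```text
time_s: 8.98
ee_pos: [520.8, -132.4, 158.1]
ee_rot: [29.1, 89.9, -67.2]
force: [-0.6, -0.5, -0.5]
gripper_width: 0.3
```

```bash
python3 look.py 10 0 .22
```

```text
8.9833 [-0.60574898 -0.52422879 -0.51453145] [-57.70576262 -36.26834698 158.12885727]
(51.252, -0.04, 0.16) (50.778, -0.05, 0.16) (50.755, -0.03, 0.18) (50.63, -0.04, 0.18)
(41.739, -0.01, 0.27) (41.524, -0.02, 0.28) (41.482, -0.01, 0.26) (41.305, -0.02, 0.26)
(np.float64(88.741), np.float64(-0.01), np.float64(0.25))
```

View pics/ov10.png

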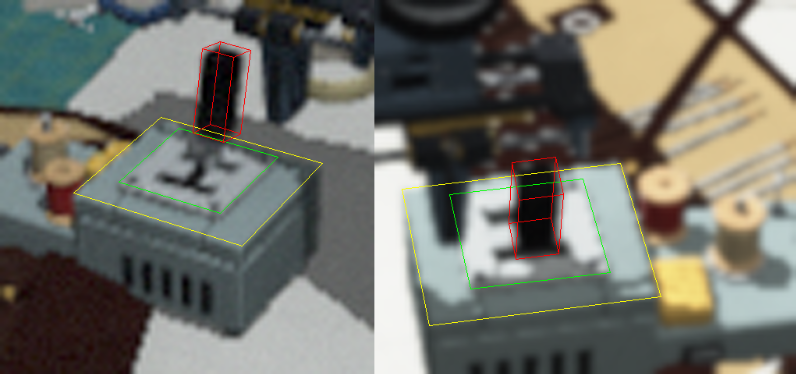

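Call:
arm_command(slide=[[0,1,-0.4],[0,2,-0.4],[0,2.8,-0.4],[0,3.2,-0.4],[0,3.6,-0.4],[0,4.0,-0.4],[0,4.3,-0.4],[0,4.5,-0.4],[0,4.5,-0.4]], turn=[[0,0,0],[0,0,0],[0,0,0],[0,0,0],[0,0,0],[0,0,0],[0,0,0],[0,0,0],[0,0,0]], grip=[255,255,255,255,255,255,255,255,255])

```text
time_s: 9.83
ee_pos: [566.3, -131.2, 157.8]
ee_rot: [-164.5, 90.0, 99.4]
force: [-2.1, 0.9, 1.5]
gripper_width: 0.4
```

```bash
python3 look.py 11 0.08 .22
```

```text
9.8333 [-2.05956829  0.90640984  1.51099835] [-12.53728292 -30.25004654 157.83004991]
(37.741, 0.02, 0.16) (37.578, 0.02, 0.18) (37.311, 0.01, 0.16) (37.263, 0.02, 0.17)
(37.292, 0.04, 0.25) (37.286, 0.03, 0.25) (37.146, 0.03, 0.24) (36.837, 0.04, 0.24)
(np.float64(71.773), np.float64(0.04), np.float64(0.24))
```

View pics/ov11.png

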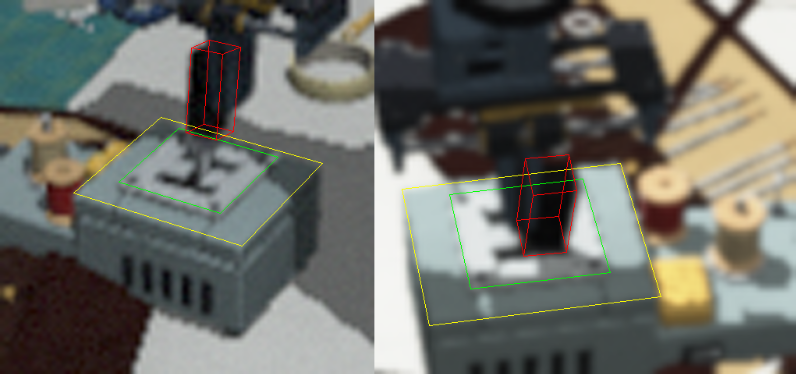

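Call:
arm_command(slide=[[0,0.4,0],[0,0.8,0],[0,1.1,0],[0,1.4,0],[0,1.6,0],[0,1.8,0],[0,1.8,0]], turn=[[0,0,0],[0,0,0],[0,0,0],[0,0,0],[0,0,0],[0,0,0],[0,0,0]], grip=[255,255,255,255,255,255,255])

```text
time_s: 10.52
ee_pos: [584.4, -133.3, 157.9]
ee_rot: [83.9, 90.0, -12.2]
force: [-0.8, 0.7, -0.7]
gripper_width: 0.3
```

```bash
python3 look.py 12 0.2 .22
```

```text
10.5167 [-0.80287478  0.67386074 -0.72045942] [  5.72135771 -30.40541068 157.86373412]
(38.29, 0.15, 0.16) (38.212, 0.14, 0.16) (38.028, 0.16, 0.18) (37.964, 0.15, 0.18)
(34.025, 0.17, 0.27) (34.005, 0.16, 0.25) (33.869, 0.16, 0.28) (33.824, 0.16, 0.27)
(np.float64(68.257), np.float64(0.17), np.float64(0.24))
```

View pics/ov12.png

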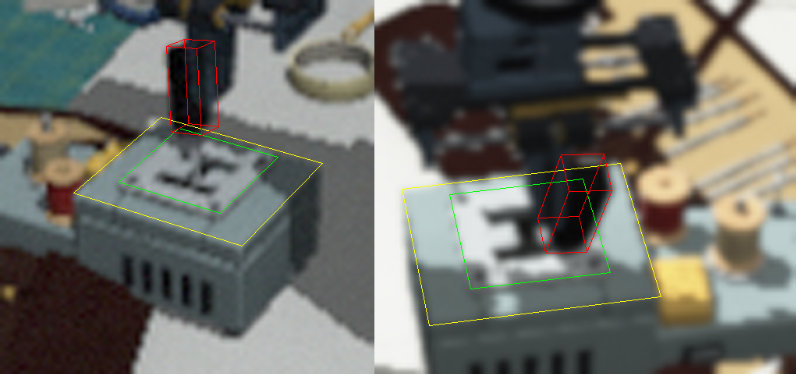

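Call:
arm_command(slide=[[0,0.3,0],[0,0.5,0],[0,0.7,0],[0,0.8,0],[0,0.8,0]], turn=[[0,0,0],[0,0,0],[0,0,0],[0,0,0],[0,0,0]], grip=[255,255,255,255,255])

```text
time_s: 11.03
ee_pos: [591.8, -134.1, 157.9]
ee_rot: [-91.1, 90.0, 172.7]
force: [-2.2, 0.9, -0.1]
gripper_width: 0.7
```

Call:
arm_command(slide=[[0,0.1,0],[0,0.2,0],[0,0.2,0]], turn=[[0,0,0],[0,0,0],[0,0,0]], grip=[255,255,255])

```text
time_s: 11.28
ee_pos: [593.3, -134.2, 157.7]
ee_rot: [-92.7, 89.9, 171.2]
force: [-4.3, -0.3, -0.8]
gripper_width: 0.4
```

Call:
arm_command(slide=[[0,0.1,0],[0,0.2,0],[0,0.2,0]], turn=[[0,0,0],[0,0,0],[0,0,0]], grip=[255,255,255])

```text
time_s: 11.53
ee_pos: [594.7, -134.3, 157.5]
ee_rot: [-94.1, 89.8, 169.7]
force: [-5.5, 0.4, -0.7]
gripper_width: 0.3
```

```bash
python3 look.py 13 0.22 .22
```

```text
11.5333 [-5.5385212   0.44452237 -0.73149566] [ 16.01185838 -30.276919   157.45569563]
(37.909, 0.2, 0.16) (37.895, 0.19, 0.16) (37.894, 0.18, 0.16) (37.892, 0.2, 0.18)
(35.253, 0.22, 0.23) (34.985, 0.22, 0.24) (34.959, 0.22, 0.26) (34.954, 0.23, 0.24)
(np.float64(72.035), np.float64(0.22), np.float64(0.23))
```

View pics/ov13.png

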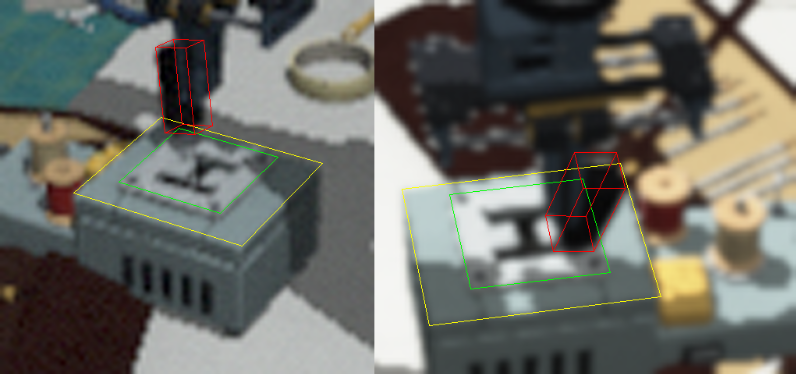

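Call:
arm_command(slide=[[0,0.1,0],[0,0.2,0],[0,0.2,0]], turn=[[0,0,0],[0,0,0],[0,0,0]], grip=[255,255,255])

```text
time_s: 11.88
ee_pos: [595.9, -134.4, 157.3]
ee_rot: [-93.3, 89.7, 170.6]
force: [-7.2, 0.3, -0.1]
gripper_width: 0.5
```

Call:
arm_command(slide=[[0,0.1,0],[0,0.2,0],[0,0.2,0]], turn=[[0,0,0],[0,0,0],[0,0,0]], grip=[255,255,255])

```text
time_s: 12.13
ee_pos: [597.1, -134.6, 157.0]
ee_rot: [-93.4, 89.6, 170.5]
force: [-9.4, 0.9, -0.1]
gripper_width: 0.2
```

Call:
arm_command(slide=[[0,-1,0],[0,-3,0],[0,-6,0],[-1,-8,0],[-4,-9,0],[-7,-9,0],[-7,-9,0],[-7,-9,0]], turn=[[0,0,0],[0,0,0],[0,0,0],[0,0,0],[0,0,0],[0,0,0],[0,0,0],[0,0,0]], grip=[255,255,255,255,255,255,255,255])

```text
time_s: 12.8
ee_pos: [512.8, -126.0, 230.8]
ee_rot: [82.9, 89.5, -13.3]
force: [0.7, 1.0, -0.4]
gripper_width: 0.6
```

```bash
python3 look.py 14 0.22 .22
```

```text
12.8 [ 0.7479009   0.97773627 -0.367353  ] [-66.31569092 -30.70983193 230.80481608]
(48.281, 0.2, 0.16) (47.888, 0.21, 0.16) (47.776, 0.21, 0.18) (47.647, 0.21, 0.17)
(42.574, 0.24, 0.28) (42.484, 0.23, 0.28) (42.188, 0.22, 0.28) (41.63, 0.25, 0.28)
(np.float64(86.913), np.float64(0.26), np.float64(0.26))
```

View pics/ov14.png

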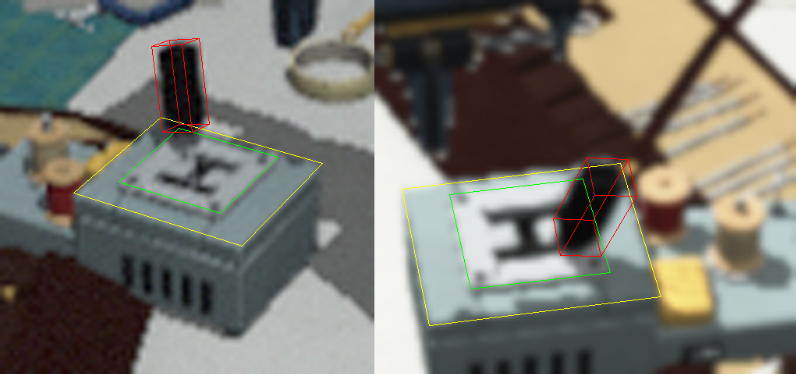

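```bash
python3 - <<'E'
from h import *
for n in('scene','side'):
    s=[(n,f'pics/{n}14.png')]
    for ac in(.2,.225,.25):
        print(n,ac,[(float(b[0]),float(b[1])) for b in fitlever(s,np.arange(.12,.3,.01),[ac])[:3]])
    P=cloud(n,np.load(f'pics/{n}14.npy')).reshape(-1,3)
    x,y,a=POSE;d=P-[x,y,0];L=np.stack([np.cos(a)*d[:,0]+np.sin(a)*d[:,1],-np.sin(a)*d[:,0]+np.cos(a)*d[:,1],d[:,2]],1)
    for z0 in (130,145,160,175):
        m=(abs(L[:,2]-z0)<7.5)&(L[:,0]>-20)&(L[:,0]<80)&(abs(L[:,1]+32)<35)
        q=L[m];print(n,z0,len(q),np.round(np.percentile(q[:,0],[5,50,95])) if len(q) else '',np.round(np.percentile(q[:,1],[5,50,95])) if len(q) else '')
    print([(np.round(r['point']),r['p']) for r in env.search_frame(n,'grip')][:2])
for al in(.2,.24): print(al,grip(al,.225),W(POSE,grip(al,.225)[0]))
im=cv2.imread('pics/side14.png')[185:255,265:355];cv2.imwrite('pics/z14.png',cv2.resize(im,None,fx=8,fy=8,interpolation=cv2.INTER_CUBIC))
E
```

```text
scene 0.2 [(46.874, 0.23), (46.657, 0.24), (46.619, 0.22)]
scene 0.225 [(47.262, 0.24), (46.553, 0.25), (46.334, 0.23)]
scene 0.25 [(46.709, 0.26), (46.193, 0.25), (45.795, 0.27)]
scene 130 29 [14. 21. 39.] [-33. -16. -10.]
scene 145 38 [15. 22. 39.] [-39. -19. -16.]
scene 160 36 [19. 27. 44.] [-37. -24. -19.]
scene 175 41 [22. 31. 48.] [-45. -27. -22.]
[(array([ 604., -125.,  152.]), 0.67)]
side 0.2 [(35.03, 0.27), (34.556, 0.24), (34.415, 0.26)]
side 0.225 [(37.749, 0.25), (37.31, 0.24), (37.205, 0.26)]
side 0.25 [(40.088, 0.25), (40.029, 0.26), (40.018, 0.24)]
side 130 32 [15. 23. 38.] [-45. -41. -28.]
side 145 40 [18. 26. 43.] [-49. -45. -28.]
side 160 35 [21. 30. 46.] [-52. -48. -28.]
side 175 58 [26. 40. 53.] [-56. -49. -33.]
[(array([ 606., -146.,  160.]), 0.46)]
0.2 (array([ 28.21104497, -31.04959061, 153.6615637 ]), array([ 0.19866933, -0.21865909,  0.95536312])) [[ 606.73373456 -136.3848419   153.6615637 ]]
0.24 (array([ 33.75377295, -30.77305884, 152.45334381]), array([ 0.23770263, -0.21671168,  0.94685453])) [[ 612.27429592 -136.70183248  152.45334381]]
```

View pics/z14.png

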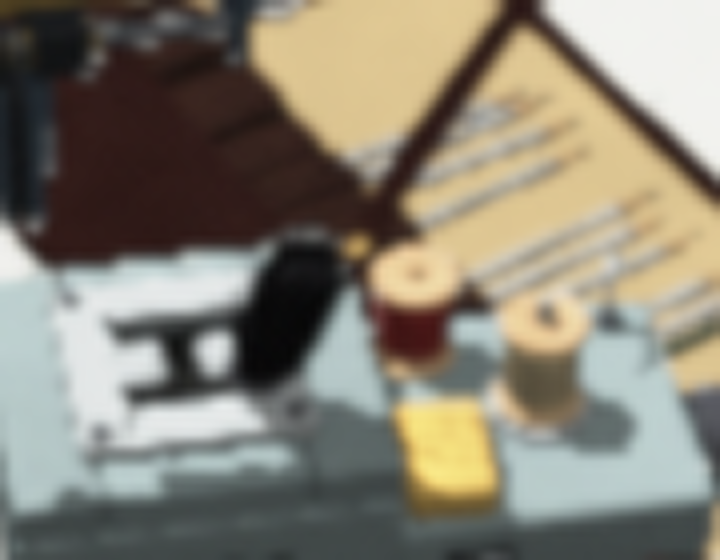

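Call:
arm_command(slide=[[-2,-1,0],[-4,-2,0],[-5,-2,0],[-5,-2,0],[-5,-2,0],[-5,-2,0]], turn=[[0,0,0],[0,0,0],[0,0,0],[0,0,0],[0,0,0],[0,0,0]], grip=[255,255,255,255,255,255])

```text
time_s: 13.5
ee_pos: [490.5, -123.1, 276.5]
ee_rot: [-101.4, 89.9, 162.5]
force: [-0.0, -0.2, 0.7]
gripper_width: 0.2
```

```bash
python3 - <<'E'
from h import *
for n in('scene','side'):
    save(n,n+'15'); print(n,[(float(b[0]),float(b[1])) for b in fitlever([(n,f'pics/{n}15.png')],np.arange(.12,.3,.01),[.225])[:2]])
s=env.state();print(s['time_s'],s['force'],np.abs(s['qvel']).max())
env.job_done()
E
```

```text
scene [(47.616, 0.24), (46.808, 0.25)]
side [(36.822, 0.25), (36.408, 0.24)]
13.6 [ 0.3772173  -0.25413507  1.09078797] 0.2921438877894262
the job is handed in; nothing more can be done
```

The lever is in third and fully home as far as I can measure, and the job is handed in at 13.6 s. I used the closed fingers only and never pinched the grip. They pushed the lever forward out of second into neutral, right along the cross channel, then forward into third until the push force rose to about 9 N. I then lifted the hand away.

- **Home in third:** With the side tilt taken as its nominal 0.225 rad, the last pictures fit an along tilt of about 0.24 rad (scene) and 0.25 rad (side). A rougher depth check gave about 0.21 to 0.25 rad. Home is over 0.205, so only the low end of that check comes close.
- **Neutral and cross channel:** At neutral the two cameras differed by about 0.03 rad, but averaged near 0. The lever then crossed freely at 2 to 3 N, so I saw no sign of it entering first or fourth.
- **Side tilt:** The two cameras disagreed on this when fitted freely (about 0.16 to 0.18 rad in scene, 0.25 to 0.28 in side). The finger position put it at about 0.21, and the lever went into the third slot at about 2 N.
- **Other objects:** In the last enlarged side view the red reel and wax stood as before. I saw no contact with the other loose things, but did not measure their positions.

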